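# Zero the profile gauge

## Robot

A 6-joint arm with a two-finger parallel gripper is mounted at the origin on a cart in front of the work surface, level with it; the furniture and walls round the work are solid. World frame = base frame: x ahead of the robot, y to its left, z up, the work surface at z = 0. Lengths are in m, angles in rad, forces in N, time in s.
With the tool pointing down it reaches from about 0.275 to 1 m from the base axis. Payload 8.4 kg.
Tool frame: the origin (TCP) lies at the very end of the fingers, on their centre line; the grasp point (between the pads) lies arm.grip_point_offset behind it (arm.grip_point_offset is the distance from the TCP to the grasp point, in m); z points along the fingers, y is the line along which they close (so a half turn about z gives the same grasp; the last joint's range is limited). The gripper opens to 85 mm and grips with 20 to 120 N. Pads are 22 mm wide; open, the fingers measure 114 mm over their backs; the gripper's body (76 mm by 85 mm) begins 54 mm behind the grasp point. The pads swing forward as they close: fully open they stand 13 mm farther back than shut.
Start: joints at [1.291, 0.353, 1.633, -0, 1.155, -0.002], TCP at [0.171, 0.601, 0.231] pointing down, gripper open.
Joint ranges: [-2.63, 2.63], [-0.92, 2.1], [0.06, 2.66], [-1.3, 4.44], [0, 2.69], [-3.02, 3.02]. Speed limits (rad/s): [2.22, 2.22, 2.79, 3.14, 3.14, 3.14].

## Interface

Orientations are given as a rotation vector (axis times angle).
In Python, from station import arm gives the robot as it stands. The module is installed in compiled form; this text tells all that it offers.
- The arm moves only by the tool servo_tool, never from a script. Its argument "series" is a list of rows, each a list of 7 numbers: the shift along the world's x, y, z in units of 30 mm (1.0 is 30 mm), then the turn, a rotation vector about the world's x, y, z in units of 5 degrees (1.0 is 5 degrees), then the closure, from 0 (fully open) to 1 (shut). In form: [[dx, dy, dz, wx, wy, wz, grip], ...]. A call has exactly 10 rows; each row shifts and turns the commanded pose from where the row before left it; what a row does not reach is not made up. A row lasts 1/12 s, in which the tool goes at most 41.7 mm and 7.16 degrees, less where a joint would pass 70% of its speed; a pose out of reach is approached as far as the arm can. A call is refused whole if a number of a shift passes 1 or a number of a turn 1, either way. A call with a gripper value outside its range is refused whole. The fingers move at their own pace and stop on an object; "grip_force" is the grip in N (left out, the last holds). Time passes only in rows, so rows that do not move let the fingers close, or fill a call up. It gives the time, the measured TCP pose, the force, the opening and the grip force at its end, in the units of the state.
- arm.state(): the state, without advancing time (a new reading comes with each control period).
- arm.snapshot(name): name is "scene" or "side" or "wrist"; returns a dict with "img" (400x640x3 uint8, red, green, blue), "vfov" (degrees; the focal length in pixels is half the picture's height over the tangent of half this angle, whatever the lens; pixels are square), "cx", "cy" (the principal point, pixels), "position" and "orientation" of the camera in the world; the wrist camera has in their place "hand_eye" (4x4, takes a point from camera to tool coordinates, whose origin is the TCP and whose axes are the flange's). Camera axes: x right, y down, z forward; pixel columns grow to the right and rows downward; lengths in m; the calibration is good to about 2 mm. A picture is of the moment at which its call begins: read the wrist's pose just before it. There is no depth.
- arm.job_done(): hands the job in; it is judged then, once.
The state is a dict: "clock": time; "joint_pos": joint angles; "joint_vel": joint speeds; "joint_efforts": joint torques, N m; "eef_pos": TCP position; "eef_rot": TCP orientation; "ft_force": force on the tool from outside, world axes, zero at the start; "ft_torque": the same for the moment, N m; "finger_gap": finger opening in m; "finger_force": force on a finger pad.
Only numpy, scipy, OpenCV 4.12 (cv2) and the standard library are available. Lean on these libraries where they do the work, as an engineer would, in place of code of your own. Each camera call takes 0.05 s, during which the arm holds its last target. There are 200 camera calls.

## Task

The wooden profile gauge on the bench still holds the outline of the last lamp base. Zero it for the next one: run your fingertips along the row of slats and press them down gently until every slat is level with the top edges of the two bars that hold them. Only touch and press: do not lift, tip or shift the gauge, and leave the things round it where they are.

Things in the scene. Friction and masses are not known exactly. Their poses are not given: they have to be found in the camera images.
- gauge: loose wooden profile gauge, about 0.9 kg: foot board 78x222x8 mm; on it two parallel bars (each 12 mm thick, 202 long, 31 mm over the pair, top edges 85 mm above the bench) clamp a row of 16 upright slats. Bolted 84 mm either side of the middle; wing nuts on its -x side reach 34 mm out. Origin: centre of underside; z up, y along the row, x across the bars
- row_left (a point): point on the row at the level of the bars' top edges (85 mm above the bench), over the middle of slat01, the slat at the gauge's +y end; fixed to the gauge, it does not move with the slat
- row_right (a point): the same over the middle of slat16, the slat at the gauge's -y end, 123 mm from row_left
- slat01 (a joint): height (m) of the top of slat 1 of 16 above the bars' top edges, counted from the +y end; 0 is level. Every slat: 7.8 mm wide along the row, 6 mm thick, 8.2 mm pitch; slides straight up and down, stays where left by friction (1.5 N), firm stop at level. Starts 5 to 29 mm proud
- slat02 (a joint): height (m) of the top of slat 2 of 16 above the bars' top edges, counted from the +y end; 0 is level
- slat03 (a joint): height (m) of the top of slat 3 of 16 above the bars' top edges, counted from the +y end; 0 is level
- slat04 (a joint): height (m) of the top of slat 4 of 16 above the bars' top edges, counted from the +y end; 0 is level
- slat05 (a joint): height (m) of the top of slat 5 of 16 above the bars' top edges, counted from the +y end; 0 is level
- slat06 (a joint): height (m) of the top of slat 6 of 16 above the bars' top edges, counted from the +y end; 0 is level
- slat07 (a joint): height (m) of the top of slat 7 of 16 above the bars' top edges, counted from the +y end; 0 is level
- slat08 (a joint): height (m) of the top of slat 8 of 16 above the bars' top edges, counted from the +y end; 0 is level
- slat09 (a joint): height (m) of the top of slat 9 of 16 above the bars' top edges, counted from the +y end; 0 is level
- slat10 (a joint): height (m) of the top of slat 10 of 16 above the bars' top edges, counted from the +y end; 0 is level
- slat11 (a joint): height (m) of the top of slat 11 of 16 above the bars' top edges, counted from the +y end; 0 is level
- slat12 (a joint): height (m) of the top of slat 12 of 16 above the bars' top edges, counted from the +y end; 0 is level
- slat13 (a joint): height (m) of the top of slat 13 of 16 above the bars' top edges, counted from the +y end; 0 is level
- slat14 (a joint): height (m) of the top of slat 14 of 16 above the bars' top edges, counted from the +y end; 0 is level
- slat15 (a joint): height (m) of the top of slat 15 of 16 above the bars' top edges, counted from the +y end; 0 is level
- slat16 (a joint): height (m) of the top of slat 16 of 16 above the bars' top edges, counted from the +y end; 0 is level
- thread_spool: bystander: upright wooden thread spool, 38 mm across, 42 mm high, loose; origin under its centre
- disc_pale: bystander: pale turned wooden disc, 52 mm across, 18 mm high, loose; origin under its centre
- disc_dark: bystander: dark turned wooden disc, 60 mm across, 14 mm high, loose; origin under its centre
- pencil: bystander: flat carpenter's pencil, about 150 mm long, 8 mm high, loose; origin under its middle
- coconut_lamp_tall: fixed bystander: tall lamp of two coconuts on a turned red base, 600 mm high and up to 240 mm across, to the left of the gauge near the bench's front edge, too high to pass over; keep arm and gripper clear of it. Origin: centre of its underside

How it is judged:
At the end, for the whole second after the job is handed in: Every one of the 16 slats stands less than 3 mm above the bars' top edges; the gauge stands upright (within 3 degrees), at rest, within 20 mm of where it was (value of joint each of slat01, slat02, slat03, slat04, slat05, slat06, slat07, slat08, slat09, slat10, slat11, slat12, slat13, slat14, slat15, slat16 below 0.003 m and angle between gauge's own z axis and vertical below 0.06 rad and distance of gauge from where it was at the start of the episode below 0.02 m and linear speed of gauge below 0.02 m/s); the robot touches nothing.
It fails at once if the gauge is shifted or turned: its middle by more than 20 mm, or either end of the row by more than 25 mm (distance of gauge from where it was at the start of the episode above 0.02 m or distance of any of row_left, row_right from where it was at the start of the episode above 0.025 m).
It fails at once if the gauge is lifted more than 8 mm off the bench or tipped more than 10 degrees (height (world z) of gauge above 0.008 m or angle between gauge's own z axis and vertical above 0.175 rad).
It fails at once if the gauge is pressed with more than 90 N (contact force between the fingers and gauge above 90 N).
It fails at once if a bystander (spool, disc or pencil) is moved more than 15 mm (distance of any of thread_spool, disc_pale, disc_dark, pencil from where it was at the start of the episode above 0.015 m).
It also fails if it takes over 67 s, if anything falls off the work surface, if the arm or the gripper's body presses on something with over 40 N, if the wrist force passes 120 N, or if a joint passes its speed limit or range.

## Working session

There is one attempt and no reset: what is moved stays moved. The work goes in short steps, Python scripts to look and compute and a tool call to move; the robot and the scene stay as the last step left them, time stands still between calls to the robot, and variables do not carry over. Pictures are saved under pics/ and viewed, at most 10 in all, crops included, and the job is handed in when it is done.

Besides the shell and the picture viewer there is one more tool, called after "Request:" as name(argument=value, ...) on one line, values as JSON. servo_tool: Moves the arm, as the interface text tells. Its arguments: {"type":"object","properties":{"series":{"type":"array"},"grip_force":{"type":"number"}},"required":["series"]}

```bash
mkdir -p pics; cat > h.py <<'E'
import numpy as np, cv2, pickle
from station import arm
from scipy.spatial.transform import Rotation as R
def snap(name,fn):
    st=arm.state(); s=arm.snapshot(name)
    cv2.imwrite(f'pics/{fn}.png',s['img'][:,:,::-1]); s['st']=st
    pickle.dump(s,open(f'pics/{fn}.pkl','wb')); return s
def cam(s):
    f=200/np.tan(np.radians(s['vfov'])/2)
    K=np.array([[f,0,s['cx']],[0,f,s['cy']],[0,0,1]])
    if 'hand_eye' in s and s.get('position') is None:
        T=np.eye(4); T[:3,:3]=R.from_rotvec(s['st']['eef_rot']).as_matrix(); T[:3,3]=s['st']['eef_pos']
        T=T@np.array(s['hand_eye']); return K,T[:3,:3],T[:3,3]
    o=np.array(s['orientation']); Rm=o if o.shape==(3,3) else (R.from_rotvec(o).as_matrix() if o.size==3 else R.from_quat(o).as_matrix())
    return K,Rm,np.array(s['position'])
def ray(s,u,v):
    K,Rm,p=cam(s); d=Rm@np.linalg.inv(K)@np.array([u,v,1.]); return p,d/np.linalg.norm(d)
def onz(s,u,v,z):
    p,d=ray(s,u,v); return p+d*(z-p[2])/d[2]
def proj(s,P):
    K,Rm,p=cam(s); q=K@(Rm.T@(np.asarray(P)-p)); return q[:2]/q[2]
def tri(obs):
    A=np.zeros((3,3));b=np.zeros(3)
    for s,u,v in obs:
        p,d=ray(s,u,v);M=np.eye(3)-np.outer(d,d);A+=M;b+=M@p
    x=np.linalg.solve(A,b); return x,[np.round(proj(s,x)-[u,v],1) for s,u,v in obs]
E
python3 - <<'E'
from h import *
ims=[]
for n in('scene','side','wrist'):
    s=snap(n,n+'0'); print(n,{k:v for k,v in s.items() if k not in('img','st')})
print(arm.state(),arm.grip_point_offset)
E
```

```text
scene {'vfov': 46.64950783414323, 'cx': 322.2818617854073, 'cy': 196.59109853258323, 'position': array([-0.31014608, -0.47451019,  0.55245037]), 'orientation': array([-1.79761176,  1.0527766 , -0.67748012])}
side {'vfov': 45.705726157968584, 'cx': 315.03833388118426, 'cy': 194.69148111698172, 'position': array([-0.16830704, -0.01041311,  0.97044336]), 'orientation': array([-1.82434626,  1.8365219 , -0.64861104])}
wrist {'vfov': 71.27795369799749, 'cx': 319.94391074732624, 'cy': 196.8247416818261, 'hand_eye': array([[-1.19058665e-03, -9.46943281e-01, -3.21398514e-01,
         8.28069568e-02],
       [ 9.99998819e-01, -1.43985147e-03,  5.37875619e-04,
        -1.71380259e-04],
       [-9.72103824e-04, -3.21397494e-01,  9.46943877e-01,
        -1.42732484e-01],
       [ 0.00000000e+00,  0.00000000e+00,  0.00000000e+00,
         1.00000000e+00]])}
{'clock': 0.15, 'joint_pos': array([ 1.29058415e+00,  3.53490022e-01,  1.63395277e+00,  3.37479890e-05,
        1.15514482e+00, -2.40113521e-03]), 'joint_vel': array([ 0.00068971, -0.00067909, -0.00311939, -0.00093093,  0.00090561,
       -0.00115548]), 'joint_efforts': array([-9.70924179e-05, -6.05634928e+01, -3.42336774e+01, -8.61360741e-05,
        6.16567908e-03, -2.38237470e-05]), 'eef_pos': array([0.17130378, 0.60071314, 0.23073803]), 'eef_rot': array([-4.34980138e-01, -3.11116086e+00,  1.54038647e-03]), 'ft_force': array([ 0.39206026, -0.09979323,  0.05885048]), 'ft_torque': array([0.01355211, 0.01552878, 0.01557957]), 'finger_force': 0.0, 'finger_gap': 0.08520025895409546} 0.0187
```

View pics/scene0.png

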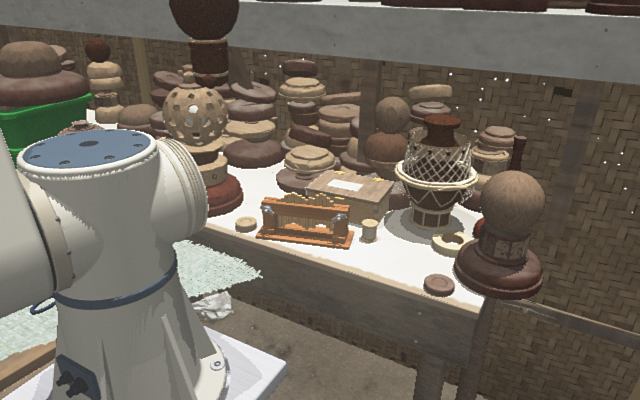

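View pics/side0.png

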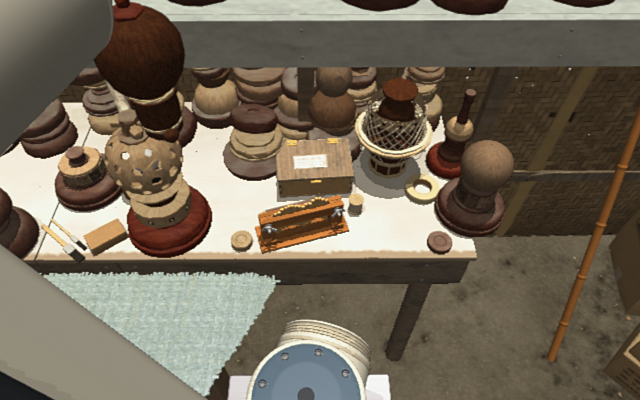

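The gauge sits around (305,222) in both views, with its wing nuts on the robot side. The tall lamp stands to its left, the spool to its right, and a box with a lid behind it. I'll enlarge both views to measure.

```bash
python3 - <<'E'
import cv2,numpy as np
a=cv2.imread('pics/scene0.png')[180:255,245:385]; b=cv2.imread('pics/side0.png')[185:260,225:365]
c=np.vstack([cv2.resize(x,(784,300)if 0 else (560,300),interpolation=cv2.INTER_CUBIC) for x in(a,b)])
cv2.imwrite('pics/crop0.png',c)
E
```

```text
(no output)
```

View pics/crop0.png

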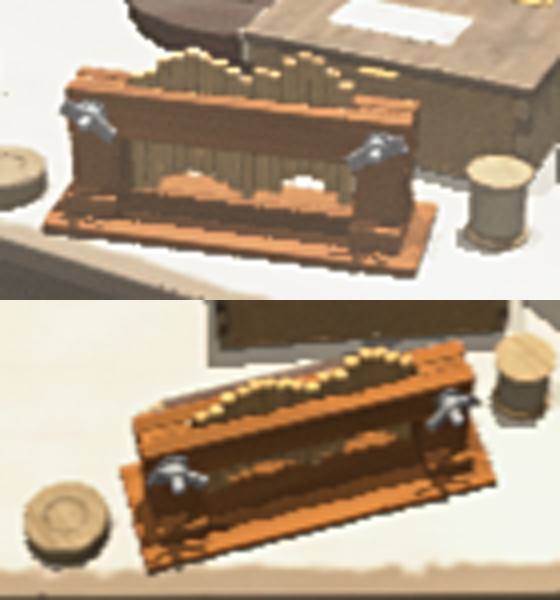

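```bash
python3 - <<'E'
from h import *
S=pickle.load(open('pics/scene0.pkl','rb'));D=pickle.load(open('pics/side0.pkl','rb'))
np.set_printoptions(precision=4,suppress=True)
for n,a,b in [('barL',(262,201.5),(259,218)),('barR',(348.5,210.5),(342.5,203)),('footFL',(256,238),(262,253)),('footFR',(349.5,248.5),(348.5,231)),('spool top',(370,222),(356,197))]:
    print(n,*tri([(S,*a),(D,*b)]))
for uv in[(262,253),(348.5,231),(255.5,227)]:print('foot z8',onz(D,*uv,.008 if uv[0]<260 else 0.004))
for uv in[(259,218),(342.5,203)]:print('bar z85',onz(D,*uv,.085))
for uv in[(262,201.5),(348.5,210.5)]:print('bar z85 scene',onz(S,*uv,.085))
print('box front top', onz(D,277,172,.1),'disc',onz(D,242,240,.018),'spool',onz(D,356,197,.042))
E
```

```text
barL [0.4824 0.1169 0.0738] [array([ 1.1, -0.6]), array([-0.7,  1. ])]
barR [ 0.5266 -0.0825  0.0787] [array([-0.8,  0.5]), array([ 0.5, -0.7])]
footFL [ 0.4392  0.1116 -0.004 ] [array([-0.4,  0.2]), array([ 0.2, -0.3])]
footFR [ 0.5013 -0.1001 -0.0017] [array([-0.9,  0.5]), array([ 0.6, -0.7])]
spool top [ 0.5743 -0.1186  0.0384] [array([ 0.2, -0.1]), array([-0.1,  0.2])]
foot z8 [0.4332 0.1111 0.004 ]
foot z8 [ 0.4952 -0.098   0.004 ]
foot z8 [0.5059 0.1314 0.008 ]
bar z85 [0.4772 0.1138 0.085 ]
bar z85 [ 0.5197 -0.0806  0.085 ]
bar z85 scene [0.4598 0.1032 0.085 ]
bar z85 scene [ 0.5184 -0.0881  0.085 ]
box front top [0.6053 0.077  0.1   ] disc [0.4612 0.1595 0.018 ] spool [ 0.5719 -0.1186  0.042 ]
```

```bash
python3 - <<'E'
from h import *
S=pickle.load(open('pics/scene0.pkl','rb'));D=pickle.load(open('pics/side0.pkl','rb'))
np.set_printoptions(precision=3,suppress=True)
for uv in[(128,228),(212,218),(170,255)]:print('lamp base',onz(D,*uv,.03))
print(tri([(S,194,112),(D,142,160)]),tri([(S,205,5),(D,140,55)]))
E
```

```text
lamp base [0.49  0.435 0.03 ]
lamp base [0.518 0.237 0.03 ]
lamp base [0.413 0.32  0.03 ]
(array([0.516, 0.344, 0.245]), [array([-1.6,  0.8]), array([ 1.3, -1.6])]) (array([0.526, 0.281, 0.492]), [array([-0.5,  0.3]), array([ 0.4, -0.6])])
```

Request:
servo_tool(series=[[0.1, -1, 0, 0, 0, 0, 0], [0.1, -1, 0, 0, 0, 0, 0], [0.1, -1, 0, 0, 0, 0, 0], [0.1, -1, 0, 0, 0, 0, 0], [0.1, -1, 0, 0, 0, 0, 0], [0.1, -1, 0, 0, 0, 0, 0], [0.1, -1, 0, 0, 0, 0, 0], [0.1, -1, 0, 0, 0, 0, 0], [0.1, -1, 0, 0, 0, 0, 0], [0.1, -1, 0, 0, 0, 0, 0]])

```text
clock: 0.98
eef_pos: [0.2011, 0.2995, 0.2311]
eef_rot: [-0.434, -3.111, 0.0]
ft_force: [0.4, 1.3, 1.4]
finger_gap: 0.0848
finger_force: 0.0
```

Request:
servo_tool(series=[[0.5, -0.8, 0, 0, 0, 0.64, 0], [0.5, -0.8, 0, 0, 0, 0.64, 0], [0.5, -0.8, 0, 0, 0, 0.64, 0], [0.5, -0.8, 0, 0, 0, 0.64, 0], [0.5, -0.8, 0, 0, 0, 0.64, 0], [0.5, -0.8, 0, 0, 0, 0.64, 0], [0.5, -0.8, 0, 0, 0, 0.64, 0], [0.5, -0.8, 0, 0, 0, 0.64, 0], [0.5, -0.8, 0, 0, 0, 0.64, 0], [0.5, -0.8, 0, 0, 0, 0.64, 0]])

```text
clock: 1.82
eef_pos: [0.3518, 0.0596, 0.2313]
eef_rot: [-0.443, 3.11, 0.0]
ft_force: [0.5, 0.4, -0.5]
finger_gap: 0.0854
finger_force: 0.0
```

Request:
servo_tool(series=[[0.4, -0.14, 0, 0, 0, 0, 0], [0.4, -0.14, 0, 0, 0, 0, 0], [0.4, -0.14, 0, 0, 0, 0, 0], [0.4, -0.14, 0, 0, 0, 0, 0], [0.4, -0.14, 0, 0, 0, 0, 0], [0.4, -0.14, 0, 0, 0, 0, 0], [0.4, -0.14, 0, 0, 0, 0, 0], [0.4, -0.14, 0, 0, 0, 0, 0], [0, 0, 0, 0, 0, 0, 0], [0, 0, 0, 0, 0, 0, 0]])

```text
clock: 2.65
eef_pos: [0.4478, 0.0273, 0.231]
eef_rot: [0.439, -3.11, -0.0]
ft_force: [0.5, 0.2, -0.2]
finger_gap: 0.0854
finger_force: 0.0
```

```bash
python3 - <<'E'
from h import *
snap('wrist','w1')
E
```

Request:
servo_tool(series=[[0.4, 0, 0, 0, 0, 0, 0], [0.4, 0, 0, 0, 0, 0, 0], [0.4, 0, 0, 0, 0, 0, 0], [0.4, 0, 0, 0, 0, 0, 0], [0.4, 0, 0, 0, 0, 0, 0], [0.4, 0, 0, 0, 0, 0, 0], [0.4, 0, 0, 0, 0, 0, 0], [0, 0, 0, 0, 0, 0, 0], [0, 0, 0, 0, 0, 0, 0], [0, 0, 0, 0, 0, 0, 0]])

```text
clock: 3.53
eef_pos: [0.5309, 0.0274, 0.231]
eef_rot: [0.439, -3.11, -0.0]
ft_force: [-0.1, -1.0, -0.5]
finger_gap: 0.0857
finger_force: 0.0
```

```bash
python3 - <<'E'
from h import *
snap('wrist','w2')
a=cv2.imread('pics/w1.png');b=cv2.imread('pics/w2.png')
cv2.imwrite('pics/w12.png',np.hstack([x[:, 100:500] for x in(a,b)]))
E
```

```text
(no output)
```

View pics/w12.png

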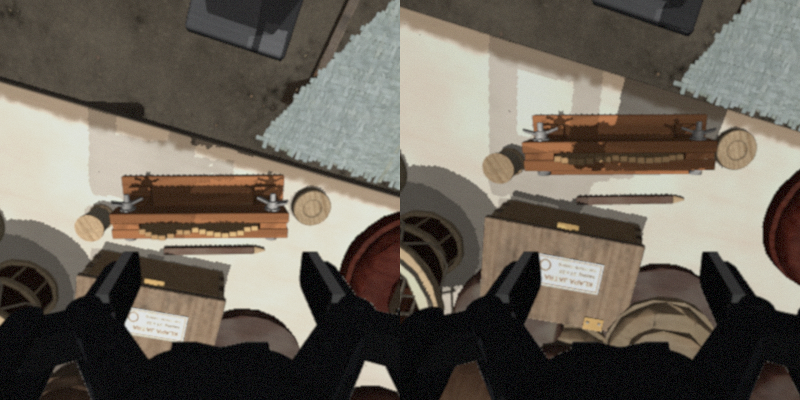

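```bash
python3 - <<'E'
import cv2,numpy as np
a=cv2.imread('pics/w1.png')[170:240,205:405]; b=cv2.imread('pics/w2.png')[110:180,215:415]
cv2.imwrite('pics/crop1.png',np.vstack([cv2.resize(x,(800,280),interpolation=cv2.INTER_CUBIC) for x in(a,b)]))
E
```

```text
(no output)
```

View pics/crop1.png

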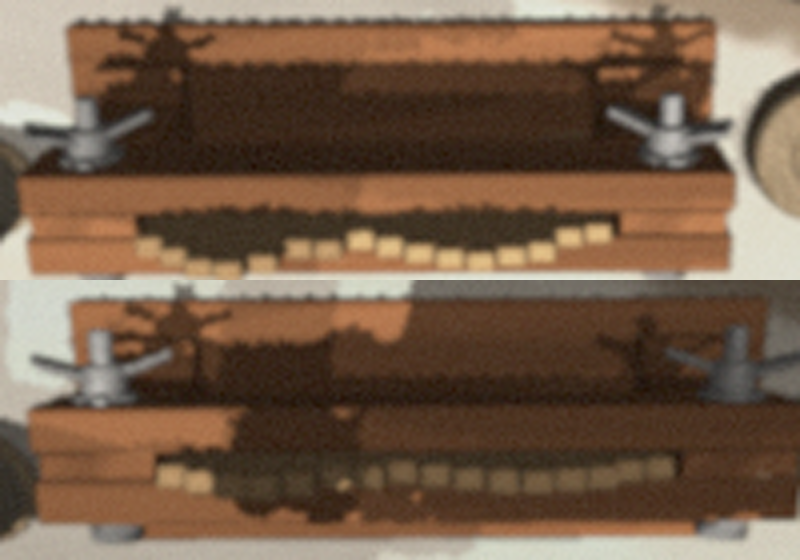

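```bash
python3 - <<'E'
from h import *
A=pickle.load(open('pics/w1.pkl','rb'));B=pickle.load(open('pics/w2.pkl','rb'))
np.set_printoptions(precision=4,suppress=True)
P={}
for n,a,b in [('FR',(210.5,214.5),(222.5,142.5)),('FL',(388,214.5),(415,142)),('BR',(212.5,237.5),(225.5,170)),('BL',(387.5,237),(413.7,168.7)),('slotR',(239.25,223.75),(253.75,153.75)),('slotL',(359.5,223),(385,153))]:
    x,e=tri([(A,*a),(B,*b)]); z=[onz(A,*a,.085),onz(B,*b,.085)]; P[n]=z
    print(n,x,e,*z)
for i in(0,1):
    Q={k:v[i] for k,v in P.items()}
    c=(Q['FR']+Q['FL']+Q['BR']+Q['BL'])/4; d=Q['FL']-Q['FR']+Q['BL']-Q['BR']
    m=(Q['slotR']+Q['slotL'])/2
    print('centre',c,'yaw',np.degrees(np.arctan2(-d[0],d[1])),np.linalg.norm(d)/2,'width',np.linalg.norm(Q['FR']-Q['BR']),np.linalg.norm(Q['FL']-Q['BL']),'slotmid',m,np.linalg.norm(Q['slotR']-Q['slotL']))
# first slat (-y end) proud tops
for n,a,b in [('s16',(148,247),(171,477)),('s01',(598,234),(660,467))]:
    print(n,tri([(A,205+a[0]/4,170+a[1]/4),(B,215+b[0]/4,110+(b[1]-280)/4)]))
E
```

```text
FR [ 0.5167 -0.0808  0.0838] [array([-0.2, -0. ]), array([0.2, 0. ])] [ 0.516  -0.0803  0.085 ] [ 0.5164 -0.0806  0.085 ]
FL [0.4615 0.1098 0.0846] [array([-0.6, -0.2]), array([0.7, 0.2])] [0.4615 0.1104 0.085 ] [0.4615 0.1089 0.085 ]
BR [ 0.5446 -0.0736  0.0836] [array([0.4, 0. ]), array([-0.4, -0.1])] [ 0.5438 -0.0736  0.085 ] [ 0.5441 -0.0727  0.085 ]
BL [0.488  0.1191 0.0845] [array([-0.6, -0.2]), array([0.6, 0.2])] [0.4879 0.1196 0.085 ] [0.4879 0.1182 0.085 ]
slotR [ 0.5194 -0.0478  0.0829] [array([-0.1, -0. ]), array([0.1, 0. ])] [ 0.5183 -0.0473  0.085 ] [ 0.519  -0.0475  0.085 ]
slotL [0.4808 0.0837 0.0831] [array([0.1, 0. ]), array([-0.1, -0. ])] [0.4801 0.0831 0.085 ] [0.4806 0.0833 0.085 ]
centre [0.5023 0.019  0.085 ] yaw 16.061000725732228 0.19976134586957092 width 0.028568365578537164 0.02796104074439969 slotmid [0.4992 0.0179 0.085 ] 0.13586854272762466
centre [0.5025 0.0184 0.085 ] yaw 16.280614460837718 0.19820433874600318 width 0.0288262780464554 0.02799313670115726 slotmid [0.4998 0.0179 0.085 ] 0.13627497027657967
s16 (array([ 0.5203, -0.0403,  0.0977]), [array([0., 0.]), array([-0., -0.])])
s01 (array([0.4848, 0.0776, 0.0929]), [array([-0.1, -0. ]), array([0.1, 0. ])])
```

The two wrist views agree: row centre (0.502, 0.019), bar tops about 0.084–0.085, yaw 16.2°, and the tool is already aligned with it. Next I shut the fingers and go above slat 1.

Request:
servo_tool(series=[[-0.25, 0.27, -0.5, 0, 0, 0, 1], [-0.25, 0.27, -0.5, 0, 0, 0, 1], [-0.25, 0.27, -0.5, 0, 0, 0, 1], [-0.25, 0.27, -0.5, 0, 0, 0, 1], [-0.25, 0.27, -0.5, 0, 0, 0, 1], [-0.25, 0.27, -0.5, 0, 0, 0, 1], [0, 0, -0.2, 0, 0, 0, 1], [0, 0, -0.2, 0, 0, 0, 1], [0, 0, 0, 0, 0, 0, 1], [0, 0, 0, 0, 0, 0, 1]], grip_force=20)

```text
clock: 4.42
eef_pos: [0.487, 0.0757, 0.1297]
eef_rot: [-0.439, 3.11, -0.0]
ft_force: [0.1, -0.3, 0.5]
finger_gap: 0.0001
finger_force: 0.0
```

Request:
servo_tool(series=[[0, 0, -0.25, 0, 0, 0, 1], [0, 0, -0.25, 0, 0, 0, 1], [0, 0, -0.25, 0, 0, 0, 1], [0, 0, -0.25, 0, 0, 0, 1], [0, 0, -0.25, 0, 0, 0, 1], [0, 0, -0.05, 0, 0, 0, 1], [0, 0, -0.05, 0, 0, 0, 1], [0, 0, -0.05, 0, 0, 0, 1], [0, 0, 0, 0, 0, 0, 1], [0, 0, 0, 0, 0, 0, 1]])

```text
clock: 5.25
eef_pos: [0.4863, 0.0761, 0.0873]
eef_rot: [0.439, -3.111, -0.0]
ft_force: [0.1, -0.7, -0.8]
finger_gap: -0.0
finger_force: 0.0
```

Request:
servo_tool(series=[[0, 0, -0.02, 0, 0, 0, 1], [0, 0, 0, 0, 0, 0, 1], [0, 0, -0.02, 0, 0, 0, 1], [0, 0, 0, 0, 0, 0, 1], [0, 0, -0.02, 0, 0, 0, 1], [0, 0, 0, 0, 0, 0, 1], [0, 0, -0.02, 0, 0, 0, 1], [0, 0, 0, 0, 0, 0, 1], [0, 0, 0, 0, 0, 0, 1], [0, 0, 0, 0, 0, 0, 1]])

```text
clock: 6.08
eef_pos: [0.4864, 0.0761, 0.085]
eef_rot: [-0.439, 3.111, 0.0]
ft_force: [-0.7, -0.6, 6.0]
finger_gap: -0.0001
finger_force: 3.1
```

Request:
servo_tool(series=[[0, 0, 0.6, 0, 0, 0, 1], [0, 0, 0.6, 0, 0, 0, 1], [0.14, -0.48, 0, 0, 0, 0, 1], [0, 0, 0, 0, 0, 0, 1], [0, 0, -0.4, 0, 0, 0, 1], [0, 0, -0.4, 0, 0, 0, 1], [0, 0, -0.25, 0, 0, 0, 1], [0, 0, -0.1, 0, 0, 0, 1], [0, 0, -0.05, 0, 0, 0, 1], [0, 0, 0, 0, 0, 0, 1]])

```text
clock: 6.92
eef_pos: [0.4906, 0.0618, 0.085]
eef_rot: [0.439, -3.11, -0.0]
ft_force: [1.0, 0.6, 3.7]
finger_gap: -0.0
finger_force: 2.2
```

```bash
python3 - <<'E'
from h import *
s=snap('scene','s1');d=snap('side','d1');w=snap('wrist','w3')
a=s['img'][180:255,245:385];b=d['img'][185:260,225:365]
c=np.vstack([cv2.resize(x,(560,300),interpolation=cv2.INTER_CUBIC) for x in(a,b)])
cv2.imwrite('pics/crop2.png',c[:,:,::-1])
E
```

```text
(no output)
```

View pics/crop2.png

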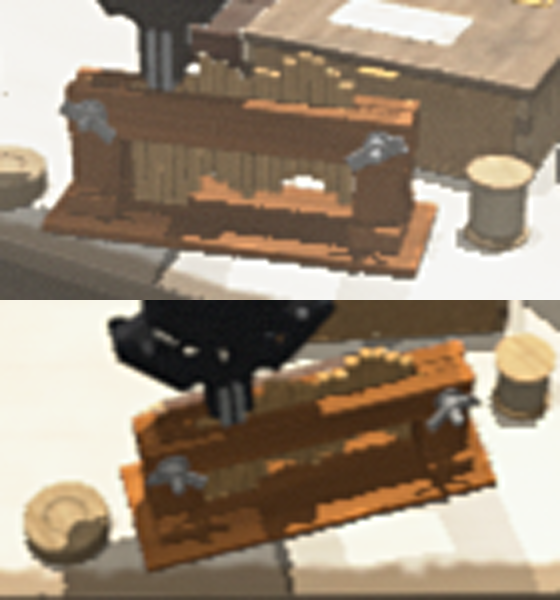

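The fingertips are level on the bars around crop (160,88). The left slats have been driven down, and the gauge corners haven't moved. The tip is about 21 mm wide along the row, so 15 mm steps are fine.

Request:
servo_tool(series=[[0, 0, 0.6, 0, 0, 0, 1], [0, 0, 0.6, 0, 0, 0, 1], [0.14, -0.48, 0, 0, 0, 0, 1], [0, 0, 0, 0, 0, 0, 1], [0, 0, -0.4, 0, 0, 0, 1], [0, 0, -0.4, 0, 0, 0, 1], [0, 0, -0.25, 0, 0, 0, 1], [0, 0, -0.1, 0, 0, 0, 1], [0, 0, -0.05, 0, 0, 0, 1], [0, 0, 0, 0, 0, 0, 1]])

```text
clock: 7.9
eef_pos: [0.4945, 0.0473, 0.085]
eef_rot: [0.439, -3.11, -0.0]
ft_force: [-0.7, -0.8, 4.4]
finger_gap: 0.0001
finger_force: 2.2
```

Request:
servo_tool(series=[[0, 0, 0.6, 0, 0, 0, 1], [0, 0, 0.6, 0, 0, 0, 1], [0.14, -0.48, 0, 0, 0, 0, 1], [0, 0, 0, 0, 0, 0, 1], [0, 0, -0.4, 0, 0, 0, 1], [0, 0, -0.4, 0, 0, 0, 1], [0, 0, -0.25, 0, 0, 0, 1], [0, 0, -0.1, 0, 0, 0, 1], [0, 0, -0.05, 0, 0, 0, 1], [0, 0, 0, 0, 0, 0, 1]])

```text
clock: 8.73
eef_pos: [0.4985, 0.033, 0.085]
eef_rot: [0.439, -3.109, -0.0]
ft_force: [-1.8, -0.2, 4.6]
finger_gap: -0.0001
finger_force: 2.3
```

Request:
servo_tool(series=[[0, 0, 0.6, 0, 0, 0, 1], [0, 0, 0.6, 0, 0, 0, 1], [0.14, -0.48, 0, 0, 0, 0, 1], [0, 0, 0, 0, 0, 0, 1], [0, 0, -0.4, 0, 0, 0, 1], [0, 0, -0.4, 0, 0, 0, 1], [0, 0, -0.25, 0, 0, 0, 1], [0, 0, -0.1, 0, 0, 0, 1], [0, 0, -0.05, 0, 0, 0, 1], [0, 0, 0, 0, 0, 0, 1]])

```text
clock: 9.57
eef_pos: [0.5027, 0.0186, 0.085]
eef_rot: [0.439, -3.109, -0.0]
ft_force: [-1.9, -0.9, 4.3]
finger_gap: 0.0003
finger_force: 2.4
```

Request:
servo_tool(series=[[0, 0, 0.6, 0, 0, 0, 1], [0, 0, 0.6, 0, 0, 0, 1], [0.14, -0.48, 0, 0, 0, 0, 1], [0, 0, 0, 0, 0, 0, 1], [0, 0, -0.4, 0, 0, 0, 1], [0, 0, -0.4, 0, 0, 0, 1], [0, 0, -0.25, 0, 0, 0, 1], [0, 0, -0.1, 0, 0, 0, 1], [0, 0, -0.05, 0, 0, 0, 1], [0, 0, 0, 0, 0, 0, 1]])

```text
clock: 10.4
eef_pos: [0.5072, 0.0042, 0.085]
eef_rot: [0.439, -3.11, -0.0]
ft_force: [-0.0, -0.7, 3.1]
finger_gap: 0.0
finger_force: 1.4
```

Four more presses, down to s = -60 mm, and then a lift.

Request:
servo_tool(series=[[0, 0, 0.6, 0, 0, 0, 1], [0, 0, 0.6, 0, 0, 0, 1], [0.14, -0.48, 0, 0, 0, 0, 1], [0, 0, 0, 0, 0, 0, 1], [0, 0, -0.4, 0, 0, 0, 1], [0, 0, -0.4, 0, 0, 0, 1], [0, 0, -0.25, 0, 0, 0, 1], [0, 0, -0.1, 0, 0, 0, 1], [0, 0, -0.05, 0, 0, 0, 1], [0, 0, 0, 0, 0, 0, 1]])

```text
clock: 11.23
eef_pos: [0.5114, -0.0102, 0.085]
eef_rot: [0.439, -3.11, -0.0]
ft_force: [1.1, -1.2, 3.0]
finger_gap: 0.0004
finger_force: 1.5
```

Request:
servo_tool(series=[[0, 0, 0.6, 0, 0, 0, 1], [0, 0, 0.6, 0, 0, 0, 1], [0.14, -0.48, 0, 0, 0, 0, 1], [0, 0, 0, 0, 0, 0, 1], [0, 0, -0.4, 0, 0, 0, 1], [0, 0, -0.4, 0, 0, 0, 1], [0, 0, -0.25, 0, 0, 0, 1], [0, 0, -0.1, 0, 0, 0, 1], [0, 0, -0.05, 0, 0, 0, 1], [0, 0, 0, 0, 0, 0, 1]])

```text
clock: 12.07
eef_pos: [0.5151, -0.0244, 0.085]
eef_rot: [0.439, -3.109, -0.001]
ft_force: [-1.9, 0.8, 5.4]
finger_gap: -0.0003
finger_force: 3.2
```

Request:
servo_tool(series=[[0, 0, 0.6, 0, 0, 0, 1], [0, 0, 0.6, 0, 0, 0, 1], [0.14, -0.48, 0, 0, 0, 0, 1], [0, 0, 0, 0, 0, 0, 1], [0, 0, -0.4, 0, 0, 0, 1], [0, 0, -0.4, 0, 0, 0, 1], [0, 0, -0.25, 0, 0, 0, 1], [0, 0, -0.1, 0, 0, 0, 1], [0, 0, -0.05, 0, 0, 0, 1], [0, 0, 0, 0, 0, 0, 1]])

```text
clock: 12.9
eef_pos: [0.5192, -0.0388, 0.085]
eef_rot: [0.439, -3.109, -0.001]
ft_force: [-2.9, 0.4, 6.1]
finger_gap: -0.0
finger_force: 3.2
```

Request:
servo_tool(series=[[0, 0, 0.6, 0, 0, 0, 1], [0, 0, 0.6, 0, 0, 0, 1], [0.07, -0.24, 0, 0, 0, 0, 1], [0, 0, 0, 0, 0, 0, 1], [0, 0, -0.4, 0, 0, 0, 1], [0, 0, -0.4, 0, 0, 0, 1], [0, 0, -0.25, 0, 0, 0, 1], [0, 0, -0.1, 0, 0, 0, 1], [0, 0, -0.05, 0, 0, 0, 1], [0, 0, 0, 0, 0, 0, 1]])

```text
clock: 13.73
eef_pos: [0.5206, -0.0462, 0.085]
eef_rot: [0.439, -3.107, -0.001]
ft_force: [-6.0, -0.0, 11.9]
finger_gap: -0.0
finger_force: 6.0
```

Request:
servo_tool(series=[[0, 0, 0.5, 0, 0, 0, 1], [0, 0, 0.5, 0, 0, 0, 1], [-0.2, 0.5, 0.5, 0, 0, 0, 1], [-0.4, 0.5, 0.5, 0, 0, 0, 1], [-0.4, 0.5, 0.5, 0, 0, 0, 1], [-0.4, 0.5, 0.5, 0, 0, 0, 1], [-0.4, 0.3, 0.5, 0, 0, 0, 1], [-0.4, 0.2, 0.5, 0, 0, 0, 1], [0, 0, 0.5, 0, 0, 0, 1], [0, 0, 0, 0, 0, 0, 1]])

```text
clock: 14.57
eef_pos: [0.457, 0.0291, 0.2222]
eef_rot: [-0.44, 3.107, -0.0]
ft_force: [0.6, -0.4, 0.7]
finger_gap: 0.0001
finger_force: 0.0
```

```bash
python3 - <<'E'
from h import *
s=snap('scene','s2');d=snap('side','d2');w=snap('wrist','w4')
a=s['img'][180:255,245:385];b=d['img'][185:260,225:365]
c0=[int(v) for v in proj(w,[.5024,.0187,.085])];print(c0,w['st']['eef_pos'])
a=np.vstack([cv2.resize(x,(400,214),interpolation=cv2.INTER_CUBIC) for x in(a,b)])
e=w['img'][max(0,c0[1]-60):c0[1]+60,200:440]
e=cv2.resize(e,None,fx=3,fy=3,interpolation=cv2.INTER_CUBIC)[:,:]
cv2.imwrite('pics/crop3.png',e[:,:,::-1]);cv2.imwrite('pics/crop3b.png',a[:,:,::-1])
E
```

```text
[299, 222] [0.4564485  0.02868942 0.21992114]
```

View pics/crop3.png

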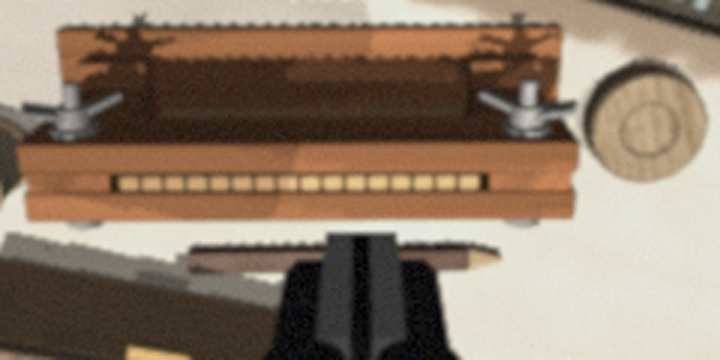

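View pics/crop3b.png

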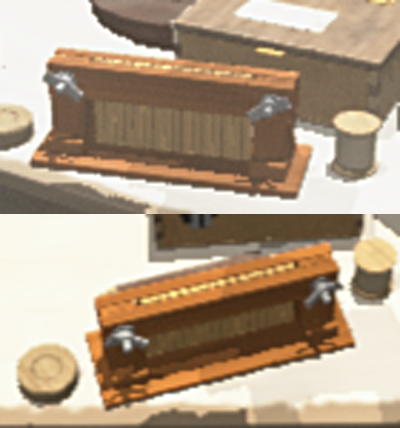

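All 16 slat tops (crop (120–485, 183)) lie in one straight line between the bars. The gauge, spool, disc and pencil are where they were, and the gripper is clear.

```bash
python3 -c "
from station import arm
print(arm.job_done())"
```

```text
the job is handed in; nothing more can be done
None
```

All 16 slats were pressed level with the bars in about 15 s with light force (readings up to about 13 N); the final pictures show the gauge and nearby items where they were, and the job is handed in.

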